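Clamp the bare tube for tack welding and hold the lever

ROBOT

A 6-joint arm with a two-finger parallel gripper is mounted at the origin on the work surface. World frame = base frame: x ahead of the robot, y to its left, z up, the work surface at z = 0. Lengths are in m, angles in rad, forces in N, time in s.
With the tool pointing down it reaches from about 0.25 to 0.725 m from the base axis. Payload 4 kg.
Tool frame: the origin (TCP) lies midway between the tips of the shut fingers; the grasp point (between the pads) lies 19 mm behind it; z points along the fingers, y is the direction in which the jaws open and shut (so a half turn about z gives the same grasp; the last joint's range is limited). The gripper opens to 85 mm and grips with 20 to 120 N. Pads are 22 mm wide; open, the fingers measure 114 mm over their backs; the gripper's body (76 mm by 85 mm) begins 54 mm behind the grasp point. The pads swing forward as they close: fully open they stand 13 mm farther back than shut.
Start: joints at [-1.179, 0.241, 0.005, 1.335, 0, 1.571], TCP at [0.191, -0.462, 0.231] pointing down, gripper open.
Joint ranges: [-2.72, 2.72], [-1.05, 1.87], [-1.09, 1.28], [-1.99, 2.15], [-1.42, 1.44], [-3.14, 3.14]. Speed limits (rad/s): [2.79, 2.79, 3.14, 3.14, 3.14, 3.14].

INTERFACE

Orientations are given as a unit quaternion [x, y, z, w].
In Python, from workcell import get_obs, camera, camera_model, job_done, masks_of gives the robot as it stands.
- The arm moves only by the tool jog_arm, never from a script. Its argument "deltas" is a list that holds one entry, the list of rows, each a list of 7 numbers: the shift along the tool's x, y, z in mm, then the turn, a rotation vector about the tool's x, y, z in degrees, then the finger opening in mm, from 0 to 85.4. A call has 1 to 5 rows; each row shifts and turns the pose as measured when the row begins, along the tool's axes as they then stand; what a row does not reach is not made up. A row lasts 1/10 s, in which the tool goes at most 50 mm and 8.59 degrees, less where a joint would pass 70% of its speed; a pose out of reach is approached as far as the arm can. A call with a gripper value outside its range is refused whole. The fingers move at their own pace and stop on an object; the grip force is fixed at half the most. Time passes only in rows, so rows that do not move let the fingers close. It gives the time, the measured TCP pose, the force and the opening at its end, in the units of the state.
- get_obs(): the state, without advancing time (a new reading comes with each control period).
- camera(name): name is "scene" or "side" or "wrist"; returns the picture (420x560x3 uint8, red, green, blue); there is no depth.
- camera_model(name): a dict with "fovy" (degrees; the focal length in pixels is half the picture's height over the tangent of half this angle, whatever the lens; pixels are square), "cx", "cy" (the principal point, pixels), "k1" (the pictures are not rectified: a ray, as slopes to the right and down, at radius r is drawn at 1 + k1 r^2 times it, then the intrinsics apply), "pose" (4x4, takes a point from camera to world coordinates); the wrist camera has in their place "T_tool_cam" (4x4, takes a point from camera to tool coordinates, whose origin is the TCP and whose axes are the flange's). Camera axes: x right, y down, z forward; pixel columns grow to the right and rows downward; lengths in m; the calibration is good to about 2 mm. A picture is of the moment at which its call begins: read the wrist's pose just before it. camera_model takes no time and is no camera call.
- job_done(): hands the job in, once; it reports no verdict.
Trained networks look in the newest picture that a camera, given by its name, has taken for a name from the list of things; names that differ only in an ending like _2 or _b are one class to them, and where a whole thing is asked for, a point or a joint stands for the part that bears it (a point fixed in the world has none). Each returns a list of dicts, best first, with "conf" (0 to 1); they miss things now and then, are a little off and sometimes report something else, mostly with a low value. They report only what shows in the picture. A call takes as long as a camera call.
- masks_of(target, camera): "pixels" (420x560 bool, what is visible of it) and "at" ([column, row] in pixels, amid what is visible of it).
The state is a dict: "clock": time; "joint_pos": joint angles; "joint_vel": joint speeds; "tau": joint torques, N m; "eef_pos": TCP position; "tool_rot": TCP orientation; "ft_force": force on the tool from outside, world axes, zero at the start; "ft_torque": the same for the moment, N m; "grip_width": finger opening in m.
Only numpy, scipy, OpenCV 4.12 (cv2) and the standard library are available. Lean on these libraries where they do the work, as an engineer would, in place of code of your own. Each camera call takes 0.05 s, during which the arm holds its last target. There are 200 camera calls.

TASK

One of the two clamp stations on the welding bench holds a bare metal tube to be tacked, the other a finished tube painted green. At the station with the bare tube, first flip the yellow safety catch clear by pressing its ball knob all the way down, then pull that station's red-handled lever towards the robot to its stop so that the pad presses on the tube, and finish while still holding the lever there, because it springs back if let go. Leave the other station, the green tube and the things lying about alone.

Things in the scene. Friction and masses are not known exactly. Their poses are not given: they have to be found in the camera images.
- clamps: the double tube clamp bolted to the bench: a blue base plate 200 x 500 x 12 mm with two alike stations, left (+y) and right (-y). Origin on the bench top, under the plate, midway between the stations' pivots; x points from the tubes to the levers (away from the robot), y from right station to left station, z up. The lever pivots lie at x 0, y +150 mm (left) and -150 mm (right), z 90 mm
- bare_tube: the bare silvery metal tube, 38 mm outside diameter, 150 mm long along its y axis, 0.27 kg; origin at its underside below the middle
- bare_tube_center (a point): centre of the bare metal tube, which lies along the clamp's y axis in the V cradle of one station (either one)
- painted_tube_center (a point): centre of the finished tube, painted green, same size; it lies in the cradle of the other station
- left_cradle (a point): where a tube's axis lies in the left station's V cradle: 90 mm in front of the pivot (clamp x -90, y +150 mm), 43 mm above the bench; fixed
- left_knob (a point): centre of the yellow ball knob, 26 mm diameter, on the rising tail of the left safety catch, at clamp x -22 mm; 45 mm out (+y) and 31 mm up from the catch's axis when shut, so 181 mm above the bench. Pressing it straight down about 60 mm, on an arc of 55 mm radius that bulges 10 mm outwards, flips the catch; the space below it is free
- left_catch (a joint): angle of the left catch, rad: 0 shut (starts at 0 to 0.2), 1.35 fully flipped (stop). A yellow rocker on a level axis along the clamp's x, at clamp y +200, z 150 mm: its 70 mm bar (16 x 10 mm) crosses in front of the lever's stem and blocks it, and rises clear as the knob goes down. Stays where left (friction about 1 N at the knob)
- left_handle (a point): centre of the left lever's red cross handle, a round bar 24 mm diameter, 70 mm long, along the clamp's y, 190 mm from the pivot. At rest its stem (14 mm) leans 0.35 rad away from the robot: handle 65 mm behind the pivot (clamp +x), 268 mm above the bench. Pulled to the stop it leans 0.35 rad towards the robot: 65 mm in front, same height
- left_pad: the left clamp's round black rubber pad (30 mm diameter) on a sprung rod at the end of the lever's arm; origin on the arm's middle line, 90 mm from the pivot, the pad's face 38 mm below it. It meets the tube at about 0.57 rad of lever and presses it with about 7 N at the stop
- left_lever (a joint): angle of the left lever, rad: 0 at rest (leaning away from the robot), 0.7 pulled fully towards the robot (stop). A spring returns it: it takes about 2 N at the handle at first, 7 to 8 N at the stop, and it springs back if let go
- right_cradle (a point): where a tube's axis lies in the right station's V cradle: 90 mm in front of the pivot (clamp x -90, y -150 mm), 43 mm above the bench; fixed
- right_knob (a point): centre of the yellow ball knob, 26 mm diameter, on the rising tail of the right safety catch, at clamp x -22 mm; 45 mm out (+y) and 31 mm up from the catch's axis when shut, so 181 mm above the bench. Pressing it straight down about 60 mm, on an arc of 55 mm radius that bulges 10 mm outwards, flips the catch; the space below it is free
- right_catch (a joint): angle of the right catch, rad: 0 shut (starts at 0 to 0.2), 1.35 fully flipped (stop). A yellow rocker on a level axis along the clamp's x, at clamp y -100, z 150 mm: its 70 mm bar (16 x 10 mm) crosses in front of the lever's stem and blocks it, and rises clear as the knob goes down. Stays where left (friction about 1 N at the knob)
- right_handle (a point): centre of the right lever's red cross handle, a round bar 24 mm diameter, 70 mm long, along the clamp's y, 190 mm from the pivot. At rest its stem (14 mm) leans 0.35 rad away from the robot: handle 65 mm behind the pivot (clamp +x), 268 mm above the bench. Pulled to the stop it leans 0.35 rad towards the robot: 65 mm in front, same height
- right_pad: the right clamp's round black rubber pad (30 mm diameter) on a sprung rod at the end of the lever's arm; origin on the arm's middle line, 90 mm from the pivot, the pad's face 38 mm below it. It meets the tube at about 0.57 rad of lever and presses it with about 7 N at the stop
- right_lever (a joint): angle of the right lever, rad: 0 at rest (leaning away from the robot), 0.7 pulled fully towards the robot (stop). A spring returns it: it takes about 2 N at the handle at first, 7 to 8 N at the stop, and it springs back if let go
- brush_grip (a point): brush with a wooden handle lying on the bench, a bystander: the middle of its handle
- hammer_grip (a point): hammer lying on the bench, a bystander: the middle of its handle
- tub: white plastic tub, 72 mm wide and 70 mm high, a bystander standing beyond the clamp; origin under its centre

How it is judged:
By the outcome, as a careful person would: the job done as asked, in the order asked, and still so for the second after the job is handed in, while the arm keeps its last pose, push and grip.
It also fails if it takes over 43 s, if anything falls off the work surface, if the arm or the gripper's body presses on something with over 40 N, if the wrist force passes 120 N, or if a joint passes its speed limit or range.

## Working session

There is one attempt and no reset: what is moved stays moved. The work goes in short steps, Python scripts to look and compute and a tool call to move; the robot and the scene stay as the last step left them, time stands still between calls to the robot, and variables do not carry over. Pictures are saved under pics/ and viewed, about 8 in all and at most 12, crops included, and the job is handed in when it is done.

Besides the shell and the picture viewer there is one more tool, called after "Emit:" as name([rows], argument=value, ...), one row to a line, values as JSON. jog_arm: Moves the arm, as the interface text tells. Its arguments: {"type":"object","properties":{"deltas":{"type":"array"}},"required":["deltas"]}

```bash
mkdir -p pics; ls; python3 - <<'E'
from workcell import *
import cv2,numpy as np
o=get_obs();print({k:np.round(v,3) for k,v in o.items()})
ims=[]
for n in("scene","side"):
    im=camera(n);m=camera_model(n);print(n,{k:(np.round(v,4).tolist()) for k,v in m.items()})
    cv2.imwrite(f"pics/{n}0.png",im[:,:,::-1])
    for t in("left_knob","right_knob","left_handle","right_handle","bare_tube","bare_tube_center","painted_tube_center","tub","hammer_grip"):
        print(t,[(round(float(d["conf"]),2),np.round(d["at"],1).tolist(),int(d["pixels"].sum())) for d in masks_of(t,n)[:3]])
print(camera_model("wrist"),get_obs()["clock"])
E
```

```text
pics
{'clock': np.float64(0.0), 'joint_pos': array([-1.179,  0.241,  0.004,  1.335,  0.   ,  1.571]), 'joint_vel': array([ 0.001, -0.001, -0.001, -0.002,  0.001,  0.   ]), 'tau': array([ 2.0000e-03, -3.7232e+01,  2.5241e+01,  1.7000e-02,  0.0000e+00,
        0.0000e+00]), 'eef_pos': array([ 0.191, -0.462,  0.23 ]), 'tool_rot': array([ 0.981,  0.195, -0.   , -0.001]), 'ft_force': array([ 0.276,  0.342, -0.425]), 'ft_torque': array([-0.003, -0.046, -0.002]), 'grip_width': np.float64(0.086)}
scene {'fovy': 45.7145, 'cx': 280.3645, 'cy': 207.9697, 'k1': -0.0062, 'pose': [[-0.2928, 0.7982, -0.5265, 1.3706], [0.9561, 0.2501, -0.1525, 0.1744], [0.01, -0.548, -0.8364, 1.4314], [0.0, 0.0, 0.0, 1.0]]}
left_knob [(0.52, [369.4, 219.3], 152)]
right_knob [(0.6, [280.7, 184.2], 173), (0.25, [318.3, 212.7], 7383)]
left_handle [(0.97, [350.1, 210.8], 478), (0.5, [262.9, 172.8], 449)]
right_handle [(0.82, [260.5, 174.1], 383)]
bare_tube [(0.59, [363.6, 216.8], 205)]
bare_tube_center [(0.67, [361.9, 216.5], 243)]
painted_tube_center [(0.65, [277.1, 179.4], 156)]
tub [(0.65, [314.4, 299.7], 555), (0.28
[... 504 characters left out ...]
ube [(0.71, [280.6, 303.3], 633)]
bare_tube_center [(0.71, [275.4, 307.1], 611)]
painted_tube_center [(0.78, [340.5, 254.0], 425), (0.63, [335.6, 233.8], 33)]
tub [(0.72, [193.9, 263.0], 559)]
hammer_grip [(0.57, [368.5, 208.4], 375)]
{'fovy': 63.83846994958469, 'cx': 274.6342724829608, 'cy': 218.0843537383216, 'k1': -0.05117849897223485, 'T_tool_cam': array([[-7.63280744e-04, -9.57182810e-01, -2.89483136e-01,
         7.34491414e-02],
       [ 9.99999688e-01, -6.71988001e-04, -4.14756951e-04,
         2.37792439e-05],
       [ 2.02469030e-04, -2.89483362e-01,  9.57183024e-01,
        -1.42851144e-01],
       [ 0.00000000e+00,  0.00000000e+00,  0.00000000e+00,
         1.00000000e+00]])} 1.0
```

```bash
python3 - <<'E'
import cv2,numpy as np
a=cv2.imread("pics/scene0.png")[140:320,210:410];b=cv2.imread("pics/side0.png")[170:350,180:380]
cv2.imwrite("pics/c0.png",np.hstack([cv2.resize(x,(400,360),interpolation=cv2.INTER_CUBIC)for x in(a,b)]))
E
```

```text
(no output)
```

View pics/c0.png

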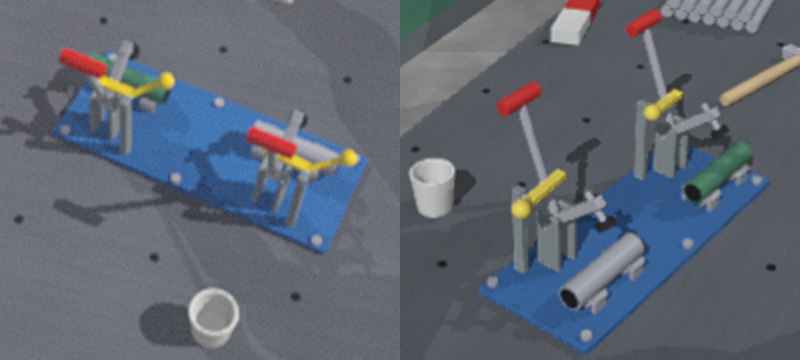

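```bash
cat > h.py <<'E'
import numpy as np,cv2
from scipy.spatial.transform import Rotation as R
from scipy.optimize import least_squares
from workcell import *
def proj(P,m,T=None):
    T=np.array(m["pose"]) if T is None else T
    p=(np.atleast_2d(P)-T[:3,3])@T[:3,:3]
    s=p[:,:2]/p[:,2:];s=s*(1+m["k1"]*(s**2).sum(1,keepdims=True))
    return s*210/np.tan(np.radians(m["fovy"]/2))+[m["cx"],m["cy"]]
def wristT(o=None):
    o=o or get_obs();A=np.eye(4);A[:3,:3]=R.from_quat(o["tool_rot"]).as_matrix();A[:3,3]=o["eef_pos"]
    return A@camera_model("wrist")["T_tool_cam"]
def W(p,c):
    s,k=np.sin(p[2]),np.cos(p[2]);c=np.atleast_2d(c)
    return np.c_[p[0]+k*c[:,0]-s*c[:,1],p[1]+s*c[:,0]+k*c[:,1],c[:,2]]
def knob(yax,a): # catch rotates about x, knob goes down for a>0
    b=np.arctan2(31,45)-a; r=np.hypot(31,45)/1000
    return [-.022,yax+r*np.cos(b),.150+r*np.sin(b)]
E
python3 - <<'E'
from h import *
ms,md=camera_model("scene"),camera_model("side")
def f(p):
    pts=lambda:0
    hl,hr=[.065,.15,.268],[.065,-.15,.268]
    kl,kr=knob(.2,p[3]),knob(-.1,p[4])
    s=proj(W(p,[hl,hr,kl,kr]),ms)-[[346,210.5],[252,171],[384.5,219],[293.5,180]]
    d=proj(W(p,[hl,hr,kl,kr,[-.09,.15,.043]]),md)-[[239,218.5],[302.5,181],[240,274.5],[306,226],[281,305]]
    return np.r_[s.ravel(),d.ravel()]
for y0 in(-.5,0,.5):
    r=least_squares(f,[.5,0,y0,.1,.1]);print(r.cost,np.round(r.x,4))
print(np.round(f(r.x).reshape(-1,2),1).tolist())
p=r.x
print("lh",W(p,[.065,.15,.268]),"end",W(p,[-.065,.15,.268]),"knob",W(p,knob(.2,p[3])),W(p,knob(.2,1.35)))
E
```

```text
4.184592298691267 [ 0.5007  0.0026 -0.1843  0.0944  0.0022]
4.184592298688725 [ 0.5007  0.0026 -0.1843  0.0944  0.0022]
4.184592298687901 [ 0.5007  0.0026 -0.1843  0.0944  0.0022]
[[-0.5, 0.0], [-0.3, -0.7], [-0.9, -0.5], [-0.5, -0.8], [-0.4, 1.5], [-0.8, 1.1], [-0.7, 0.3], [-0.4, 0.7], [0.3, -0.1]]
lh [[0.59212648 0.13818613 0.268     ]] end [[0.46432754 0.16200691 0.268     ]] knob [[0.52450593 0.25019606 0.17661813]] [[0.52310963 0.2427049  0.11288166]]
```

Emit:
jog_arm([
  [[0,0,-50,0,0,-8,0],[0,0,-50,0,0,-8.5,0],[0,0,-50,0,0,-8.5,0],[0,0,0,0,0,-8.5,0],[0,0,0,0,0,-8.5,0]],
])

```text
clock: 1.5
eef_pos: [0.1893, -0.4582, 0.382]
tool_rot: [0.843, 0.538, 0.001, -0.006]
ft_force: [0.0, -0.1, -1.2]
grip_width: 0.0123
```

```bash
cat > go.py <<'E'
from h import *
import sys
P=[.5007,.0026,-.1843]
def delta(c,tilt=0):
    "clamp-frame TCP target; tool x=clamp y, y=clamp x, z down"
    o=get_obs();A=R.from_quat(o["tool_rot"]);t=W(P,c)[0]
    D=R.from_euler("z",P[2])*R.from_matrix([[0,1,0],[1,0,0],[0,0,-1]])
    D=D*R.from_rotvec([tilt,0,0])
    print("clk",round(float(o["clock"]),2),"tcp",np.round(o["eef_pos"],4),"F",np.round(o["ft_force"],1),"w",round(float(o["grip_width"]),4),"J",np.round(o["joint_pos"],2))
    print("target",np.round(t,4),"d_mm",np.round(A.inv().apply(t-o["eef_pos"])*1e3,1),"rot_deg",np.round(np.degrees((A.inv()*D).as_rotvec()),1))
if __name__=="__main__": delta([float(v) for v in sys.argv[1:4]])
E
python3 go.py -.022 .25 .24
```

```text
clk 1.5 tcp [ 0.1893 -0.4582  0.382 ] F [ 0.  -0.1 -1.2] w 0.0123 J [-1.18  0.24  0.39  1.73  0.    0.83]
target [0.5249 0.2524 0.24  ] d_mm [784.6   6.  148.8] rot_deg [ -0.5  -0.6 -14.4]
```

Emit:
jog_arm([
  [[0,0,0,0,0,-7.5,0],[0,0,0,-0.5,-0.6,-7,0],[50,0,0,0,0,0,0],[50,0,0,0,0,0,0],[50,0,0,0,0,0,0]],
])

```text
clock: 2.0
eef_pos: [0.2153, -0.313, 0.3796]
tool_rot: [0.767, 0.642, 0.0, 0.001]
ft_force: [0.9, 0.2, 0.1]
grip_width: 0.0001
```

Emit:
jog_arm([
  [[50,0,0,0,0,0,0],[50,0,0,0,0,0,0],[50,0,0,0,0,0,0],[50,0,0,0,0,0,0],[50,0,0,0,0,0,0]],
])

```text
clock: 2.5
eef_pos: [0.257, -0.0662, 0.3797]
tool_rot: [0.769, 0.639, 0.002, 0.003]
ft_force: [1.7, 0.4, 0.3]
grip_width: 0.0007
```

```bash
python3 go.py -.022 .25 .24
```

```text
clk 2.5 tcp [ 0.257  -0.0662  0.3797] F [1.7 0.4 0.3] w 0.0007 J [-0.25 -0.25 -0.1   1.71 -0.    1.5 ]
target [0.5249 0.2524 0.24  ] d_mm [362.4 203.9 140.9] rot_deg [ 0.4  0.  -0. ]
```

Emit:
jog_arm([
  [[42,24,0,0,0,0,0],[42,24,0,0,0,0,0],[42,24,0,0,0,0,0],[42,24,0,0,0,0,0],[42,24,0,0,0,0,0]],
])

```text
clock: 3.0
eef_pos: [0.413, 0.1284, 0.3846]
tool_rot: [0.767, 0.641, 0.006, 0.007]
ft_force: [1.4, -0.9, 0.7]
grip_width: -0.0001
```

Emit:
jog_arm([
  [[42,24,0,0,0,0,0],[42,24,0,0,0,0,0],[42,24,0,0,0,0,0],[30,18,0,0,0,0,0],[0,0,40,0,0,0,0]],
])

```text
clock: 3.5
eef_pos: [0.5404, 0.2798, 0.3502]
tool_rot: [0.765, 0.644, 0.016, 0.009]
ft_force: [-0.3, 0.7, -0.3]
grip_width: -0.0
```

```bash
python3 go.py -.022 .25 .24
```

```text
clk 3.5 tcp [0.5404 0.2798 0.3502] F [-0.3  0.7 -0.3] w -0.0 J [ 0.48  0.44  0.59  1.69 -0.01  2.23]
target [0.5249 0.2524 0.24  ] d_mm [-31.  -14.3 109.4] rot_deg [ 2.  -0.7  0.7]
```

Emit:
jog_arm([
  [[-31,-14,20,2,-0.7,0.7,0],[0,0,40,0,0,0,0],[0,0,40,0,0,0,0],[0,0,0,0,0,0,0]],
])

```text
clock: 3.9
eef_pos: [0.5209, 0.2527, 0.2378]
tool_rot: [0.768, 0.64, -0.006, -0.002]
ft_force: [-0.1, -0.3, 0.3]
grip_width: -0.0002
```

```bash
python3 go.py -.022 .25 .22; python3 - <<'E'
from h import *
P=[.5007,.0026,-.1843]
T=wristT();im=camera("wrist")[:,:,::-1].copy();m=camera_model("wrist")
pts={"knob":knob(.2,.0944),"hl":[.065,.115,.268],"hr":[.065,.185,.268],"tube":[-.09,.15,.043]}
o=get_obs()
for k,c in pts.items():
    u=proj(W(P,c),m,T)[0];print(k,np.round(u,1));cv2.drawMarker(im,tuple(int(v) for v in u),(255,0,255),0,12,1)
u=proj(o["eef_pos"],m,T)[0];cv2.drawMarker(im,tuple(int(v) for v in u),(255,255,0),1,12,1)
cv2.imwrite("pics/w1.png",im)
E
```

```text
clk 3.9 tcp [0.5209 0.2527 0.2378] F [-0.1 -0.3  0.3] w -0.0002 J [0.45 0.41 0.26 1.43 0.   2.2 ]
target [0.5249 0.2524 0.22  ] d_mm [ 0.6  4.2 17.8] rot_deg [-0.6  0.4  0.2]
knob [282.3 237.9]
hl [444.6 531.3]
hr [473.4 437.4]
tube [219.2 277.6]
```

View pics/w1.png

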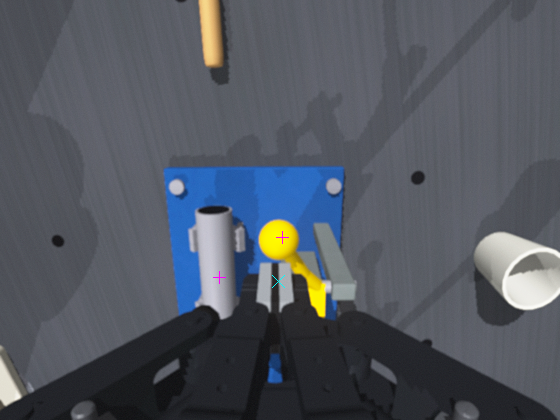

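Emit:
jog_arm([
  [[1,3,20,-0.6,0.4,0.2,0],[0,0,20,0,0,0,0],[2,0,15,0,0,0,0],[1,0,15,0,0,0,0],[0,0,15,0,0,0,0]],
])

```text
clock: 4.45
eef_pos: [0.539, 0.2642, 0.1744]
tool_rot: [0.769, 0.639, 0.02, 0.004]
ft_force: [-0.4, 2.1, 2.1]
grip_width: 0.0002
```

```bash
python3 go.py -.022 .247 .126
```

```text
clk 4.45 tcp [0.539  0.2642 0.1744] F [-0.4  2.1  2.1] w 0.0002 J [0.45 0.44 0.13 1.23 0.   2.21]
target [0.5243 0.2494 0.126 ] d_mm [-18.5 -13.3  47.6] rot_deg [ 1.8 -1.5 -0. ]
```

Emit:
jog_arm([
  [[-12,-12,0,1.8,-1.5,0,0],[0,0,0,0,0,0,0]],
])

```text
clock: 4.65
eef_pos: [0.5392, 0.262, 0.1847]
tool_rot: [0.769, 0.639, 0.017, 0.004]
ft_force: [0.1, 0.1, -0.1]
grip_width: -0.0003
```

```bash
python3 go.py -.022 .252 .126; python3 - <<'E'
from h import *
cv2.imwrite("pics/w2.png",np.vstack([camera("wrist")[:,:,::-1][120:340]]))
E
```

```text
clk 4.65 tcp [0.5392 0.262  0.1847] F [ 0.1  0.1 -0.1] w -0.0003 J [ 0.45  0.43  0.15  1.26 -0.    2.21]
target [0.5253 0.2544 0.126 ] d_mm [-11.3 -14.   58.1] rot_deg [ 1.7 -1.2  0.1]
```

View pics/w2.png

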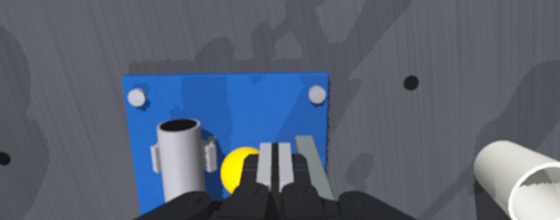

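Emit:
jog_arm([
  [[-11,-14,-10,1.7,-1.2,0,0],[0,0,0,0,0,0,0],[0,0,0,0,0,0,0]],
])

```text
clock: 5.0
eef_pos: [0.5256, 0.2554, 0.2001]
tool_rot: [0.769, 0.64, 0.004, 0.0]
ft_force: [1.3, 0.7, -0.6]
grip_width: -0.0001
```

```bash
python3 go.py -.022 .252 .126
```

```text
clk 5.0 tcp [0.5256 0.2554 0.2001] F [ 1.3  0.7 -0.6] w -0.0001 J [0.45 0.42 0.17 1.32 0.   2.21]
target [0.5253 0.2544 0.126 ] d_mm [-1.5 -0.6 74.1] rot_deg [ 0.3 -0.3  0.1]
```

Emit:
jog_arm([
  [[-1,0,10,0,0,0,0],[0,0,10,0,0,0,0]],
])

```text
clock: 5.2
eef_pos: [0.5273, 0.2556, 0.1811]
tool_rot: [0.769, 0.64, 0.007, 0.001]
ft_force: [0.2, 2.7, 1.3]
grip_width: -0.0001
```

```bash
python3 go.py -.022 .252 .126
```

```text
clk 5.2 tcp [0.5273 0.2556 0.1811] F [0.2 2.7 1.3] w -0.0001 J [0.45 0.42 0.13 1.27 0.   2.2 ]
target [0.5253 0.2544 0.126 ] d_mm [-2.1 -2.3 55. ] rot_deg [ 0.6 -0.5  0.1]
```

Emit:
jog_arm([
  [[-1,-2,12,0.6,-0.3,0,0],[0,-2,12,0.6,-0.3,0,0]],
])

```text
clock: 5.4
eef_pos: [0.5236, 0.2561, 0.1552]
tool_rot: [0.769, 0.64, -0.003, -0.004]
ft_force: [1.2, 0.8, 1.1]
grip_width: 0.0003
```

```bash
python3 go.py -.022 .252 .126
```

```text
clk 5.4 tcp [0.5236 0.2561 0.1552] F [1.2 0.8 1.1] w 0.0003 J [0.45 0.45 0.11 1.24 0.01 2.2 ]
target [0.5253 0.2544 0.126 ] d_mm [-1.4  2.2 29.2] rot_deg [-0.6 -0.   0.1]
```

Emit:
jog_arm([
  [[-2,1,12,-0.3,0,0,0],[-2,0,12,0.3,0,0,0],[-2,0,5,0,0,0,0]],
])

```text
clock: 5.7
eef_pos: [0.5228, 0.2504, 0.123]
tool_rot: [0.768, 0.64, -0.005, -0.005]
ft_force: [-6.0, 3.1, 32.1]
grip_width: 0.0
```

```bash
python3 go.py -.022 .247 .126
```

```text
clk 5.7 tcp [0.5228 0.2504 0.123 ] F [-6.   3.1 32.1] w 0.0 J [0.44 0.47 0.05 1.16 0.01 2.2 ]
target [0.5243 0.2494 0.126 ] d_mm [-0.7  1.6 -3. ] rot_deg [-0.8  0.   0.1]
```

Emit:
jog_arm([
  [[0,0,-20,0,0,0,0],[0,0,-45,0,0,0,0],[0,0,-50,0,0,0,60],[0,0,-50,0,0,0,60],[0,0,-50,0,0,0,60]],
])

```text
clock: 6.2
eef_pos: [0.5207, 0.247, 0.3293]
tool_rot: [0.768, 0.639, -0.02, -0.01]
ft_force: [1.7, 1.2, -0.1]
grip_width: 0.0437
```

```bash
python3 go.py .065 .128 .34; python3 - <<'E'
import cv2,numpy as np
from workcell import camera
a=camera("scene")[:,:,::-1][150:290,290:450];b=camera("side")[:,:,::-1][190:330,180:340]
cv2.imwrite("pics/c3.png",np.hstack([cv2.resize(x,(400,350),interpolation=cv2.INTER_CUBIC)for x in(a,b)]))
E
```

```text
clk 6.2 tcp [0.5207 0.247  0.3293] F [ 1.7  1.2 -0.1] w 0.0437 J [0.44 0.43 0.52 1.71 0.01 2.19]
target [0.5881 0.1165 0.34  ] d_mm [-116.2   89.5  -12.2] rot_deg [-2.3  1.   0.1]
```

View pics/c3.png

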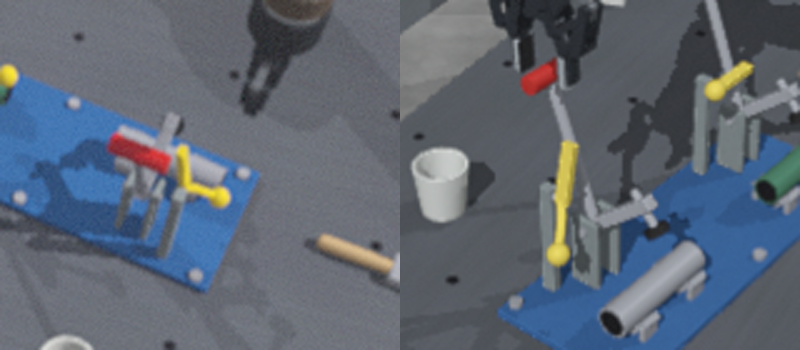

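Emit:
jog_arm([
  [[-38,29,-12,-2.3,1,0,60],[-38,29,0,0,0,0,60],[-38,29,0,0,0,0,60],[0,0,0,0,0,0,60]],
])

```text
clock: 6.7
eef_pos: [0.5902, 0.1201, 0.3436]
tool_rot: [0.767, 0.642, 0.006, 0.001]
ft_force: [-0.1, 1.0, -0.8]
grip_width: 0.06
```

```bash
python3 go.py .065 .128 .29
```

```text
clk 6.7 tcp [0.5902 0.1201 0.3436] F [-0.1  1.  -0.8] w 0.06 J [0.2  0.44 0.58 1.7  0.   1.95]
target [0.5881 0.1165 0.29  ] d_mm [-4.3 -2.  53.5] rot_deg [ 0.5 -0.4  0.4]
```

Emit:
jog_arm([
  [[-4,-2,25,0.5,-0.4,0.4,60],[0,0,25,0.4,0,0,60],[0,0,0,0,0,0,60]],
])

```text
clock: 7.0
eef_pos: [0.5874, 0.1141, 0.288]
tool_rot: [0.771, 0.637, -0.005, -0.005]
ft_force: [-1.6, -0.0, -0.5]
grip_width: 0.06
```

```bash
python3 go.py .065 .128 .249; python3 - <<'E'
from h import *
P=[.5007,.0026,-.1843]
T=wristT();im=camera("wrist")[:,:,::-1].copy();m=camera_model("wrist")
for c in ([.065,.115,.268],[.065,.185,.268]):
    u=proj(W(P,c),m,T)[0];cv2.drawMarker(im,tuple(int(v) for v in u),(255,0,255),0,12,1)
cv2.imwrite("pics/w4.png",im)
E
```

```text
clk 7.0 tcp [0.5874 0.1141 0.288 ] F [-1.6 -0.  -0.5] w 0.06 J [0.19 0.44 0.44 1.58 0.   1.95]
target [0.5881 0.1165 0.249 ] d_mm [ 2.6  0.7 39. ] rot_deg [-0.8  0.1 -0.3]
```

View pics/w4.png

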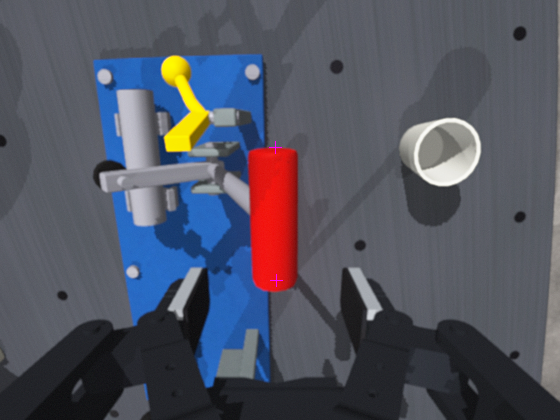

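Emit:
jog_arm([
  [[2,0,20,-0.4,0,0,60],[0,0,20,0.4,0,0,60],[0,0,0,0,0,0,60]],
])

```text
clock: 7.35
eef_pos: [0.5886, 0.118, 0.2515]
tool_rot: [0.77, 0.638, -0.002, -0.004]
ft_force: [-0.7, 0.6, -0.3]
grip_width: 0.0602
```

```bash
python3 go.py .065 .128 .249
```

```text
clk 7.35 tcp [0.5886 0.118  0.2515] F [-0.7  0.6 -0.3] w 0.0602 J [0.2  0.45 0.35 1.48 0.   1.95]
target [0.5881 0.1165 0.249 ] d_mm [-1.6 -0.3  2.5] rot_deg [-0.5 -0.1 -0.2]
```

Emit:
jog_arm([
  [[0,0,2,0,0,0,10],[0,0,0,0,0,0,10],[0,0,0,0,0,0,10],[0,0,0,0,0,0,10],[0,0,0,0,0,0,10]],
])

```text
clock: 7.85
eef_pos: [0.5879, 0.1194, 0.2532]
tool_rot: [0.769, 0.639, -0.002, -0.003]
ft_force: [-1.1, 0.4, -3.4]
grip_width: 0.0218
```

```bash
python3 go.py .04 .128 .255
```

```text
clk 7.85 tcp [0.5879 0.1194 0.2532] F [-1.1  0.4 -3.4] w 0.0218 J [0.2  0.44 0.35 1.48 0.   1.95]
target [0.5635 0.1211 0.255 ] d_mm [ -2.8 -24.4  -1.6] rot_deg [-0.4 -0.1 -0. ]
```

Emit:
jog_arm([
  [[0,0,0,0,0,0,40],[0,0,5,0,0,0,40],[0,0,5,0,0,0,40],[0,0,0,0,0,0,10],[0,0,0,0,0,0,10]],
])

```text
clock: 8.35
eef_pos: [0.5886, 0.1198, 0.2446]
tool_rot: [0.77, 0.639, 0.0, -0.003]
ft_force: [-5.0, 0.7, 4.0]
grip_width: 0.0223
```

Emit:
jog_arm([
  [[0,0,0,0,0,0,10],[0,0,0,0,0,0,10]],
])

```text
clock: 8.55
eef_pos: [0.5881, 0.1198, 0.2448]
tool_rot: [0.769, 0.639, -0.0, -0.003]
ft_force: [-1.1, -0.6, -0.1]
grip_width: 0.0224
```

```bash
python3 go.py .04 .128 .25
```

```text
clk 8.55 tcp [0.5881 0.1198 0.2448] F [-1.1 -0.6 -0.1] w 0.0224 J [0.2  0.44 0.33 1.46 0.01 1.95]
target [0.5635 0.1211 0.25  ] d_mm [ -3.3 -24.4  -5.1] rot_deg [-0.3 -0.2 -0. ]
```

Emit:
jog_arm([
  [[0,-13,-4,0,0,0,10],[0,-13,-3,0,0,0,10],[0,-13,-2,0,0,0,10]],
])

```text
clock: 8.85
eef_pos: [0.558, 0.1252, 0.2549]
tool_rot: [0.77, 0.638, 0.006, 0.004]
ft_force: [5.0, -1.8, -3.7]
grip_width: 0.0227
```

```bash
python3 go.py 0 .131 .256
```

```text
clk 8.85 tcp [0.558  0.1252 0.2549] F [ 5.  -1.8 -3.7] w 0.0227 J [ 0.22  0.37  0.24  1.43 -0.    1.98]
target [0.5247 0.1314 0.256 ] d_mm [ -0.1 -33.8  -1.5] rot_deg [ 0.8 -0.2 -0.2]
```

Lever follows; continue.

Emit:
jog_arm([
  [[0,-13,-1,0.5,0,0,10],[0,-13,-0.5,0,0,0,10],[0,-13,0,0,0,0,10],[0,-13,1,0,0,0,10]],
])

```text
clock: 9.25
eef_pos: [0.5179, 0.1324, 0.2602]
tool_rot: [0.771, 0.637, 0.014, 0.014]
ft_force: [4.8, -3.4, 1.4]
grip_width: 0.0225
```

```bash
python3 go.py -.065 .131 .245
```

```text
clk 9.25 tcp [0.5179 0.1324 0.2602] F [ 4.8 -3.4  1.4] w 0.0225 J [ 0.26  0.27  0.12  1.38 -0.01  2.02]
target [0.4608 0.1433 0.245 ] d_mm [ -0.1 -58.7  12.9] rot_deg [ 2.3 -0.3 -0.4]
```

Emit:
jog_arm([
  [[0,-15,2,1.5,0,0,10],[0,-15,3,1,0,0,10],[0,-15,4,0.5,0,0,10],[0,-14,4,0,0,0,10]],
])

```text
clock: 9.65
eef_pos: [0.4749, 0.14, 0.2564]
tool_rot: [0.772, 0.635, 0.013, 0.011]
ft_force: [9.3, -3.9, -4.1]
grip_width: 0.0223
```

```bash
python3 go.py -.065 .131 .245
```

```text
clk 9.65 tcp [0.4749 0.14   0.2564] F [ 9.3 -3.9 -4.1] w 0.0223 J [ 0.29  0.2   0.01  1.35 -0.01  2.06]
target [0.4608 0.1433 0.245 ] d_mm [  0.4 -14.9  10.9] rot_deg [ 1.9 -0.4 -0.6]
```

Emit:
jog_arm([
  [[0,-14,5,0,0,0,10],[0,-10,4,0,0,0,10],[0,-8,2,0,0,0,10]],
])

```text
clock: 9.95
eef_pos: [0.4594, 0.1428, 0.2521]
tool_rot: [0.773, 0.633, 0.028, 0.028]
ft_force: [24.9, -5.8, -12.4]
grip_width: 0.022
```

```bash
python3 go.py -.065 .131 .245
```

```text
clk 9.95 tcp [0.4594 0.1428 0.2521] F [ 24.9  -5.8 -12.4] w 0.022 J [ 0.32  0.14 -0.07  1.29 -0.03  2.09]
target [0.4608 0.1433 0.245 ] d_mm [0.7 0.7 7.1] rot_deg [ 4.5 -0.4 -0.8]
```

Emit:
jog_arm([
  [[0,-6,2,0,0,0,10],[0,-6,2,0,0,0,10],[0,-6,1,0,0,0,10]],
])

```text
clock: 10.25
eef_pos: [0.4598, 0.1427, 0.252]
tool_rot: [0.774, 0.63, 0.042, 0.045]
ft_force: [20.1, -4.1, -9.9]
grip_width: 0.0221
```

```bash
python3 - <<'E'
import cv2,numpy as np
from workcell import *
f=lambda:print([np.round(get_obs()[k],4).tolist() for k in("clock","eef_pos","ft_force","grip_width")])
f();c=[]
for n,(r,q) in {"scene":(150,290),"side":(190,180)}.items():
    c.append(cv2.resize(camera(n)[:,:,::-1][r:r+140,q:q+160],(400,350),interpolation=cv2.INTER_CUBIC));f()
for i in range(6): camera("wrist")
f()
cv2.imwrite("pics/c5.png",np.hstack(c))
E
```

```text
[10.25, [0.4598, 0.1427, 0.252], [20.0654, -4.1073, -9.8673], 0.0221]
[10.3, [0.4597, 0.1428, 0.2519], [19.4177, -4.7976, -6.1328], 0.0222]
[10.35, [0.4598, 0.1428, 0.2519], [17.8784, -5.8502, -4.5945], 0.022]
[10.65, [0.4598, 0.1427, 0.252], [17.3546, -5.0688, -4.7614], 0.0224]
```

View pics/c5.png

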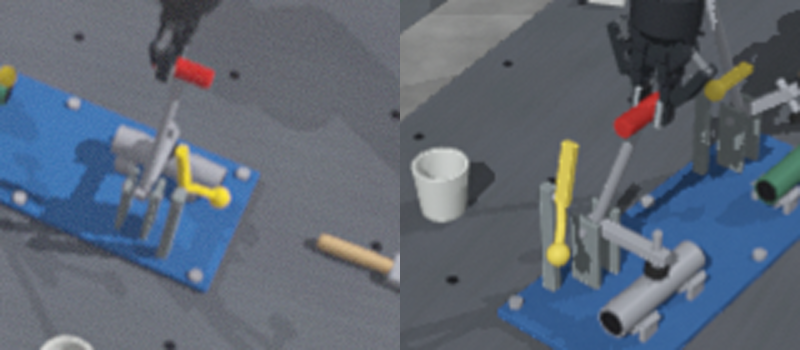

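```bash
python3 -c "
from workcell import *
job_done();o=get_obs();print(o['clock'],o['eef_pos'],o['ft_force'])"
```

```text
the job is handed in; nothing more can be done
the job is handed in; nothing more can be done
```

The bare tube was at the left station, and I have clamped it there and handed the job in with the gripper still holding the lever at its stop.

- **Catch:** I pressed the left knob down with the closed fingers until it met its stop (about 32 N, TCP height 0.123 m). A picture then showed the bar standing upright, clear of the lever's stem. On the first try the fingertips drifted about 18 mm sideways against the knob, so I backed off, re-centred and pressed again.
- **Lever:** I gripped the red handle and pulled it along its arc to the stop. My first grip sat slightly high, so I reseated it about 8 mm lower before pulling.
- **Last checks:** The handle position matched the computed stop to within a few mm. The arm held still there for 0.4 s, pulling with about 17 N, against the 7–8 N of the spring. The last picture showed the black pad on the bare tube and the catch still flipped.
- **Other things:** The tub had not moved in the last picture. I did not touch the right station, the green tube, the brush or the hammer, but that picture shows only parts of these, or none.

The clock stood at about 10.7 s of the 43 s allowed. The highest force I read was about 32 N. A final state reading after hand-in was refused, so the checks above are from just before it.

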